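# Lock the spindle, then press the gear onto its splines and hold it

### The job

Lock the gear stand's spindle by pushing the headed pin through the holes of the fork and the spindle's lug until its collar seats on the fork. Then put the gear, hub upward, on the spindle, turn it until the splines mesh, and push it fully home against the spring washer. Finish while still holding the gear pressed fully down with the gripper, so that the clip could be fitted in the spindle's groove above the hub; leave the pin seated and the other things on the bench where they are.

Things in the scene. Friction and masses are not known exactly. Their poses are not given: they have to be found in the camera images.
- gear_stand: Gear stand, fixed to the bench: grey base plate 100 x 190 mm, 12 mm thick, with an upright steel spindle near one end and a fork at the other. Origin: on the bench, on the spindle's axis; z up. The base reaches from 60 mm at +y to 130 mm at -y. The spindle turns freely until the pin locks it; at the start its lug already lies in line with the fork.
- spindle_seat (a point): On the spindle's axis, 58 mm above the bench: the underside of a gear fully home lies here. z up; four splines stick out along its +x, -x, +y, -y, each 9 mm wide, 24.8 mm over opposite tips, from here to 40 mm above. Over them a round pilot, 13 mm in diameter, with a clip groove at 46 to 49 mm and a tapered nose that ends at 55 mm.
- fork_hole (a point): Centre of the upright hole at the fork's top face, 48 mm above the bench and 95 mm from the spindle's axis along the stand's -y; z up. Two fork plates, 34 x 34 x 8 mm, and the spindle's 8 mm thick lug between them have chamfered 12 mm holes in one line; 28 mm from the top face to the underside of the lower plate, 8 mm free below it.
- thrust_washer (a joint): Travel (m) of the spring-loaded steel washer, 48 mm in diameter, round the spindle's foot: 0 unloaded, its top 8 mm above spindle_seat; 0.008 fully down, its top level with spindle_seat. Its spring pushes up with 6 N at the start and 10 N at the end of the travel, more than the gear weighs, so the gear rises when let go.
- gear: Loose steel gear, about 0.2 kg, lying flat, hub up. Origin: centre of its underside; z up. Toothed disc 85 mm in diameter, 12 mm thick; round hub 40 mm in diameter from there to 44 mm (grip it there). Its bore is a cross of slots along its x and y, 11 mm wide, 29 mm end to end: it meshes every quarter turn, with about 0.08 rad play each way; the pilot enters at any angle.
- lock_pin: Loose steel headed pin, about 70 g, standing in a drilled wooden block (70 x 60 x 44 mm, fixed), its collar on the block's top. Origin: centre of its tip; z up. Shank 10 mm in diameter, 34 mm long, the last 6 mm tapered; collar 24 mm in diameter from 34 to 39 mm; above it a round grip 18 mm in diameter up to 68 mm.
- pin_shoulder (a point): Underside of the pin's collar, on its axis, 34 mm above its tip; seated, it lies on the fork's top face, at fork_hole.
- spanner: Combination spanner, 184 x 31 x 7 mm, lying at the front of the bench; leave it.
- pliers: Pliers with blue grips, 178 x 56 x 14 mm, lying at the front of the bench; leave them.
- jar_screws: Glass jar of screws, 66 mm in diameter, 96 mm tall, behind the stand; leave it.
- nail_box: Carton of nails, 110 x 61 x 44 mm, at the back; leave it.
Things that resemble listed ones, but are neither listed nor needed, are in the scene too. What is shaped like the gear but green or turquoise is not meant.

How it is judged:
On the way, in this order (a step that is already met when the one before it is completed fails the run):
1. the headed pin is seated through fork and lug (horizontal distance between lock_pin and fork_hole below 0.004 m and z of pin_shoulder in the frame of fork_hole between -0.003 and 0.003 m), for 0.2 s.
2. the gear's slots have meshed with the spindle's splines (horizontal distance between gear and spindle_seat below 0.004 m and angle between gear's own z axis and vertical below 0.1 rad and z of gear in the frame of spindle_seat below 0.034 m), for 0.1 s.
At the end, for the whole second after the job is handed in: The gripper still touches the gear and presses it down: the gear is upright on the meshed splines, within 4 mm of the axis and 2.5 mm of fully home, with the spring washer at least 6 of its 8 mm down; the pin's collar is within 3 mm of the fork's top face and within 4 mm of the hole's axis (all of step 1 and horizontal distance between gear and spindle_seat below 0.004 m and angle between gear's own z axis and vertical below 0.1 rad and z of gear in the frame of spindle_seat below 0.0025 m and value of joint thrust_washer above 0.006 m and contact force between the fingers and gear above 1 N); the arm keeps its last pose, push and grip.
It fails at once if spanner pushed more than 40 mm away (distance of spanner from where it was at the start of the episode above 0.04 m).
It fails at once if pliers pushed more than 40 mm away (distance of pliers from where it was at the start of the episode above 0.04 m).
It fails at once if jar of screws pushed more than 40 mm away (distance of jar_screws from where it was at the start of the episode above 0.04 m).
It fails at once if box of nails pushed more than 40 mm away (distance of nail_box from where it was at the start of the episode above 0.04 m).
It also fails if it takes over 72 s, if anything falls off the work surface, if the arm or the gripper's body presses on something with over 40 N, if the wrist force passes 120 N, or if a joint passes its speed limit or range.

### The arm

A 6-joint arm with a two-finger parallel gripper is mounted at the origin on a cart in front of the work surface, level with it; the furniture and walls round the work are solid. World frame = base frame: x ahead of the robot, y to its left, z up, the work surface at z = 0. Lengths are in m, angles in rad, forces in N, time in s.
With the tool pointing down it reaches from about 0.325 to 0.775 m from the base axis. Payload 9.3 kg.
Tool frame: the origin (TCP) lies on the mounting face of the last link; the fingertips stand 173 mm ahead of it and the grasp point (between the pads) lies 155 mm ahead of it; z points along the fingers, y is the line along which they close (so a half turn about z gives the same grasp; the last joint's range is limited). The gripper opens to 85 mm and grips with 20 to 120 N. Pads are 22 mm wide; open, the fingers measure 114 mm over their backs; the gripper's body (76 mm by 85 mm) begins 54 mm behind the grasp point. The pads swing forward as they close: fully open they stand 13 mm farther back than shut.
Start: joints at [-0.153, 0.259, 0.021, 1.334, 0, 1.418], TCP at [0.55, -0, 0.405] pointing down, gripper open.
Joint ranges: [-3.04, 3.04], [-0.91, 1.82], [-1.04, 1.36], [-1.92, 1.95], [-1.52, 1.45], [-3.14, 3.14]. Speed limits (rad/s): [2.22, 2.22, 2.79, 3.14, 3.14, 3.14].

### API

Orientations are given as a unit quaternion [x, y, z, w].
In Python, from plant import robot gives the robot as it stands. The module is installed in compiled form; this text tells all that it offers. Calls block until the motion is done:
- robot.move_ptp(position, orientation): joint-space move of the TCP to a pose.
- robot.move_l(position, orientation=None, v=0.15, max_force=None): straight line of the TCP; orientation=None keeps the orientation; v is the mean speed in m/s. With max_force (N) it stops when the force on the tool has changed by that much, and returns True; else False.
- robot.movej(angles): joint-space move.
- robot.move_gripper(opening, grip_force=None): finger opening in m; grip_force is the grip in N (None keeps the last); returns when the fingers have stopped.
- robot.wait(seconds).
- robot.ik(position, orientation): joint angles nearest the present ones, or None.
- robot.sense(): the state.
- robot.read_camera(name): name is "scene" or "side" or "wrist"; returns (picture, depth): 400x640x3 uint8, red, green, blue; 400x640 float32, m along the optical axis (not along the pixel's ray), 0 where there is no reading.
- robot.camera_params(name): a dict with "K" (3x3 intrinsics, pixels), "k1" (the pictures are not rectified: a ray, as slopes to the right and down, at radius r is drawn at 1 + k1 r^2 times it, then the intrinsics apply), "world_from_camera" (4x4, takes a point from camera to world coordinates); the wrist camera has in their place "mount" (4x4, takes a point from camera to tool coordinates, whose origin is the TCP and whose axes are the flange's). Camera axes: x right, y up, looking along -z (the intrinsics and any distortion apply to the point x, -y, -z); pixel columns grow to the right and rows downward; lengths in m; the calibration is good to about 2 mm. A picture is of the moment at which its call begins: read the wrist's pose just before it. camera_params takes no time and is no camera call.
A pose or a line that the arm cannot do raises robot.MotionError and nothing moves.
- robot.hand_in(): hands the job in; it is judged then, once.
The state is a dict: "clock": time; "joints": joint angles; "qd": joint speeds; "effort": joint torques, N m; "tool_pos": TCP position; "tcp_rot": TCP orientation; "contact_force": force on the tool from outside, world axes, zero at the start; "torque": the same for the moment, N m; "finger_gap": finger opening in m; "finger_force": force on a finger pad.
Only numpy, scipy, OpenCV 4.12 (cv2) and the standard library are available. Lean on these libraries where they do the work, as an engineer would, in place of code of your own. Each camera call takes 0.05 s, during which the arm holds its last target. There are 200 camera calls.

## Working session

There is one attempt and no reset: what is moved stays moved. The work goes in short steps, each a Python script; the robot and the scene stay as the last script left them, time stands still between calls to the robot, and variables do not carry over. Pictures are saved under pics/ and viewed, at most 10 in all, crops included, and the job is handed in when it is done.

```bash
mkdir -p pics; cat > h.py <<'E'
import numpy as np, cv2
from scipy.spatial.transform import Rotation as R
from plant import robot
def cam(name):
    s=robot.sense(); p=robot.camera_params(name); im,d=robot.read_camera(name)
    if name=='wrist':
        T=np.eye(4);T[:3,:3]=R.from_quat(s['tcp_rot']).as_matrix();T[:3,3]=s['tool_pos'];T=T@np.array(p['mount'])
    else: T=np.array(p['world_from_camera'])
    return im,d,np.array(p['K']),p['k1'],T
def cloud(d,K,k1,T):
    h,w=d.shape;u,v=np.meshgrid(np.arange(w),np.arange(h))
    n=cv2.undistortPoints(np.stack([u,v],-1).reshape(-1,1,2).astype(float),K,np.array([k1,0,0,0.]))[:,0]
    z=d.reshape(-1);P=np.stack([n[:,0]*z,-n[:,1]*z,-z],1)
    P=P@T[:3,:3].T+T[:3,3];P[z==0]=np.nan
    return P.reshape(h,w,3)
def ray(u,v,K,k1,T,z):
    n=cv2.undistortPoints(np.array([[[u,v]]],float),K,np.array([k1,0,0,0.]))[0,0]
    dr=T[:3,:3]@np.array([n[0],-n[1],-1]);return T[:3,3]+dr*(z-T[2,3])/dr[2]
def save(n,im): cv2.imwrite('pics/'+n,im[...,::-1])
def down(yaw): # tool y axis (closing) at angle yaw+90deg-ish: tool x at yaw
    return (R.from_euler('z',yaw)*R.from_quat([1,0,0,0])).as_quat()
E
python3 - <<'E'
from h import *
for n in ['scene','wrist']:
    c=cam(n);save(n+'0.png',c[0]);np.savez(n+'0.npz',im=c[0],d=c[1],K=c[2],k1=c[3],T=c[4]);print(c[2:])
s=robot.sense();print(s['tool_pos'],s['tcp_rot'],s['clock'])
E
```

```text
(array([[480.413437  ,   0.        , 318.15873484],
       [  0.        , 480.413437  , 204.95734748],
       [  0.        ,   0.        ,   1.        ]]), -0.07622328710767397, array([[ 4.18834537e-01,  5.45955926e-01, -7.25609921e-01,
        -6.79841436e-01],
       [-9.08062335e-01,  2.52391107e-01, -3.34247700e-01,
        -7.48236549e-01],
       [ 6.52978930e-04,  7.98893520e-01,  6.01472125e-01,
         1.04342417e+00],
       [ 0.00000000e+00,  0.00000000e+00,  0.00000000e+00,
         1.00000000e+00]]))
(array([[335.97746312,   0.        , 319.09193479],
       [  0.        , 335.97746312, 200.65623094],
       [  0.        ,   0.        ,   1.        ]]), -0.02523145656865196, array([[ 9.99997886e-01,  8.80180778e-04,  1.85828327e-03,
         5.49017083e-01],
       [-1.43426638e-03,  9.46170464e-01,  3.23665561e-01,
         8.38830337e-02],
       [-1.47336853e-03, -3.23667542e-01,  9.46169727e-01,
         3.72475082e-01],
       [ 0.00000000e+00,  0.00000000e+00,  0.00000000e+00,
         1.00000000e+00]]))
[ 5.49950966e-01 -1.85490642e-05  4.04142521e-01] [ 7.07114765e-01  7.07098561e-01 -3.41863124e-04 -4.66136457e-04] 0.1
```

View pics/scene0.png

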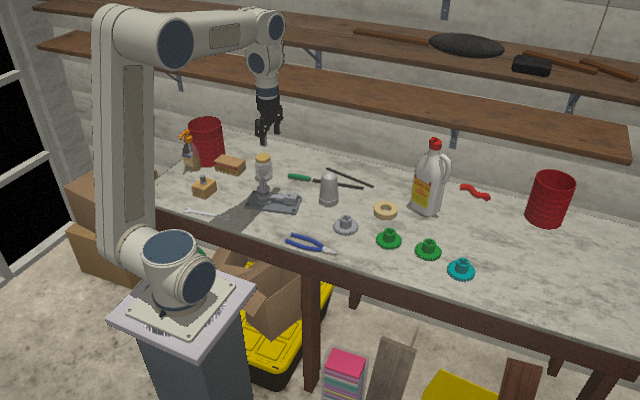

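View pics/wrist0.png

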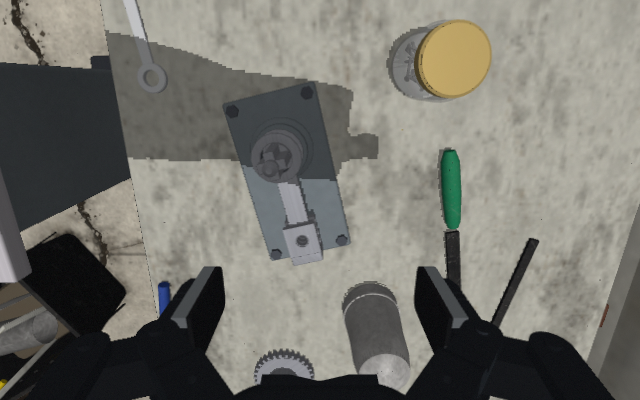

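The scene picture shows the grey gear at (346,226), the stand at (275,195) and the pin block at (204,187). In the wrist picture the spindle is at (275,155) and the fork hole at (302,241).

```bash
python3 - <<'E'
from h import *
z=np.load('scene0.npz');P=cloud(z['d'],z['K'],float(z['k1']),z['T'])
for u,v in [(346,218),(346,232),(204,177),(203,190),(263,160),(329,180)]: print(u,v,P[v,u].round(3))
im=z['im']; save('sc_crop.png',cv2.resize(im[140:270,170:420],None,fx=3,fy=3,interpolation=cv2.INTER_CUBIC))
z=np.load('wrist0.npz');a=(z['K'],float(z['k1']),z['T']);P=cloud(z['d'],*a)
print('fork',P[248,296],ray(302,241,*a,.048)); print('sp',P[155,275],P[150,285],ray(275,155,*a,.113))
for u,v in [(232,111),(307,93),(276,254),(341,240)]:print(P[v,u].round(3))
save('w_crop.png',cv2.resize(z['im'][70:280,200:370],None,fx=3.5,fy=2.85*1,interpolation=cv2.INTER_CUBIC))
E
```

```text
346 218 [ 0.516 -0.301  0.03 ]
346 232 [ 0.461 -0.324  0.018]
204 177 [0.463 0.235 0.079]
203 190 [0.436 0.227 0.041]
263 160 [0.633 0.085 0.094]
329 180 [ 0.593 -0.203  0.11 ]
fork [ 0.52347131 -0.08110549  0.04738114] [ 0.53011179 -0.0725068   0.048     ]
sp [0.51100243 0.02824695 0.08970374] [0.51627036 0.0265755  0.05703986] [0.51413428 0.03283056 0.113     ]
[0.459 0.06  0.017]
[0.536 0.077 0.014]
[ 0.497 -0.104  0.017]
[ 0.574 -0.087  0.016]
```

View pics/sc_crop.png

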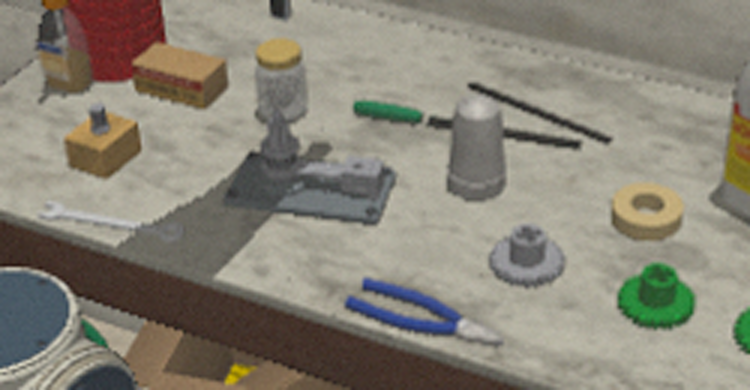

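Positions are plausible: the fork top is at z ≈ 0.047, and the block and gear are where the scene depth puts them. Next I take close wrist views at one yaw aligned with the stand.

```bash
python3 - <<'E'
from h import *
yaw=np.pi/2+np.radians(13);q=down(yaw);dr=np.array([np.cos(yaw),np.sin(yaw),0])
tiles=[]
for n,o,ht in [('spindle',(.5086,.020),.34),('fork',(.530,-.0725),.28),('pin',(.465,.235),.31),('gear',(.505,-.305),.29)]:
    p=np.array([*o,ht])-.019*dr
    robot.move_ptp(p,q); robot.wait(.2)
    c=cam('wrist');np.savez(n+'.npz',im=c[0],d=c[1],K=c[2],k1=c[3],T=c[4])
    tiles.append(c[0][50:350,120:520])
m=np.vstack([np.hstack(tiles[:2]),np.hstack(tiles[2:])]);save('mosaic.png',m);print(robot.sense()['clock'])
E
```

```text
5.1833
```

View pics/mosaic.png

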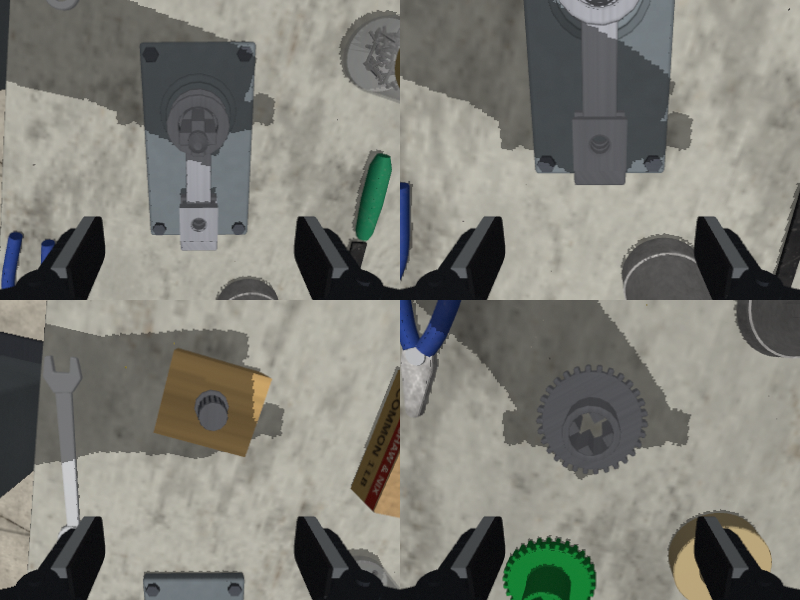

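```bash
python3 - <<'E'
from h import *
t=[]
for n,u,v in [('spindle',318,180),('fork',320,195),('pin',332,160),('gear',315,180)]:
    im=np.load(n+'.npz')['im'];c=im[v-37:v+38,u-50:u+50]
    c=cv2.resize(c,(400,300),interpolation=cv2.INTER_CUBIC);c=np.clip(c.astype(float)*(1.5 if n!='pin' else 1.3),0,255).astype(np.uint8)
    t.append(c)
save('zoom.png',np.vstack([np.hstack(t[:2]),np.hstack(t[2:])]))
E
```

```text
(no output)
```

View pics/zoom.png

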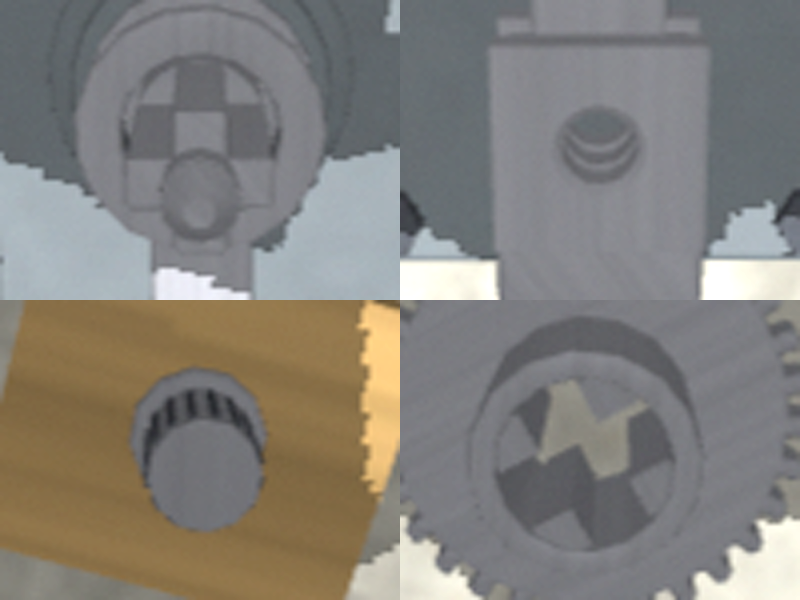

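In the zoom, the pin top is at px (332.9,166.1), the fork hole at (319.4,193.9), the spindle spline cross at (317.6,188.6) and the gear hub at (311.1,183.9). I'll compute positions and rectify the spindle and gear tops to read the angles.

```bash
python3 - <<'E'
from h import *
yaw=np.pi/2+np.radians(13)
r={}
for n,u,v,z in [('spindle',317.6,188.6,.098),('fork',319.4,193.9,.048),('pin',332.9,166.1,.078),('gear',311.1,183.9,.044)]:
    f=np.load(n+'.npz');a=(f['K'],float(f['k1']),f['T']);r[n]=ray(u,v,*a,z)
    P=cloud(f['d'],*a);q=P[int(v)-6:int(v)+7,int(u)-6:int(u)+7,2];print(n,r[n].round(4),'zmax',np.nanmax(q),'zmed',np.nanmedian(q))
    # centroid of depth top patch
    m=(abs(P[...,2]-z)<.004)&(np.hypot(P[...,0]-r[n][0],P[...,1]-r[n][1])<.025)
    print('  patch',m.sum(),P[m].mean(0).round(4),((P[m].min(0)+P[m].max(0))/2).round(4))
d=r['spindle']-r['fork'];print('dist',np.hypot(*d[:2]),'ang',np.degrees(np.arctan2(d[1],d[0])))
t=[]
for n,z in [('spindle',.098),('gear',.044)]:
    f=np.load(n+'.npz');T=f['T']
    k=np.arange(-200,200)/200*.025; X,Y=np.meshgrid(k,-k) # right, up in image
    ex=np.array([np.sin(yaw),-np.cos(yaw)]);ey=np.array([np.cos(yaw),np.sin(yaw)])
    W=np.stack([r[n][0]+X*ex[0]+Y*ey[0],r[n][1]+X*ex[1]+Y*ey[1],np.full_like(X,z)],-1).reshape(-1,3)
    C=(W-T[:3,3])@T[:3,:3];x=C[:,0]/-C[:,2];y=-C[:,1]/-C[:,2];s=1+float(f['k1'])*(x*x+y*y)
    K=f['K'];M=np.stack([K[0,0]*x*s+K[0,2],K[1,1]*y*s+K[1,2]],-1).reshape(400,400,2).astype(np.float32)
    im=cv2.remap(f['im'],M,None,cv2.INTER_CUBIC);im=np.clip(im*1.5,0,255).astype(np.uint8);
    cv2.circle(im,(200,200),99 if n=='spindle' else 160,(255,0,0),1);cv2.circle(im,(200,200),116,(0,255,0),1);cv2.circle(im,(200,200),3,(255,0,0),1);t.append(im)
save('rect.png',np.hstack(t))
E
```

```text
spindle [0.5081 0.0204 0.098 ] zmax 0.11348733148987478 zmed 0.10903321929373874
  patch 478 [0.5078 0.0228 0.0971] [0.5084 0.0204 0.0978]
fork [ 0.5296 -0.0714  0.048 ] zmax 0.04598052865477284 zmed 0.026060552194180117
  patch 2920 [ 0.5305 -0.0741  0.0471] [ 0.5302 -0.0742  0.0468]
pin [0.4687 0.254  0.078 ] zmax 0.07924162653255307 zmed 0.07721381661794009
  patch 659 [0.4687 0.2539 0.077 ] [0.4688 0.2537 0.0766]
gear [ 0.4986 -0.3023  0.044 ] zmax 0.029686325167793154 zmed 0.0013817005853452025
  patch 1597 [ 0.4984 -0.302   0.0428] [ 0.4986 -0.3025  0.0426]
dist 0.09421341238829334 ang 103.22423482398318
```

View pics/rect.png

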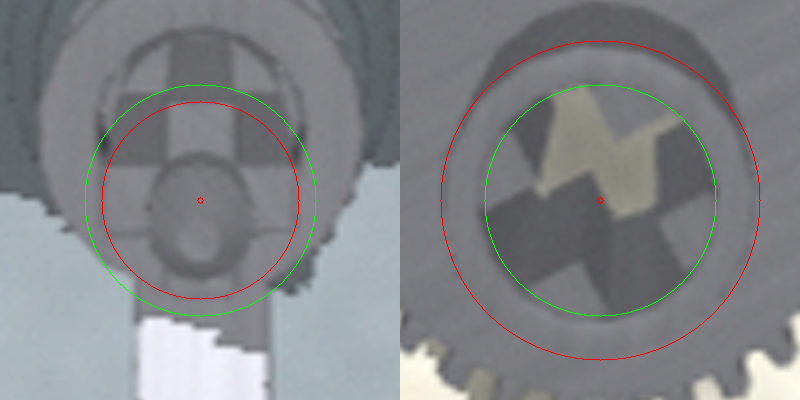

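```bash
python3 - <<'E'
from h import *
im=cv2.imread('pics/rect.png')[:,400:].astype(float).mean(2)
ring=np.median(im[200-5:205,200+130:200+150]);print('ring',ring)
Y,X=np.mgrid[:400,:400];X=(X-200)/8.;Y=-(Y-200)/8.
L=(abs(im-ring)<8).astype(float);best=[]
for th in np.arange(0,90,1.):
  for dx in np.arange(-1.5,1.6,.5):
    for dy in np.arange(-1.5,1.6,.5):
      c,s=np.cos(np.radians(th)),np.sin(np.radians(th));x=X-dx;y=Y-dy;a=c*x+s*y;b=-s*x+c*y
      r=np.hypot(x,y)<13.5;q=(abs(a)>5.5)&(abs(b)>5.5)&r
      best.append((L[q].mean()-L[r&~q].mean(),th,dx,dy))
print(sorted(best)[-8:])
yaw=np.radians(103.2);q=down(yaw);p=np.array([.4687,.2540])
robot.move_ptp([*p,.30],q)
robot.move_gripper(.05)
print(robot.move_l([*p,.226],q,v=.1,max_force=15))
robot.move_gripper(.0,60);print(robot.sense()['finger_gap'],robot.sense()['finger_force'])
robot.move_l([*p,.30],q,v=.12)
robot.wait(.1);c=cam('wrist');save('held.png',c[0][200:400,200:440].repeat(3,0).repeat(3,1))
s=robot.sense();print(s['finger_gap'],s['contact_force'],s['clock'],s['tool_pos'])
E
```

```text
ring 125.0
[(np.float64(0.7881567891964275), np.float64(29.0), np.float64(-0.5), np.float64(0.0)), (np.float64(0.7889135202922521), np.float64(28.0), np.float64(0.0), np.float64(-0.5)), (np.float64(0.7904032446975499), np.float64(29.0), np.float64(0.0), np.float64(-0.5)), (np.float64(0.7959520044212063), np.float64(28.0), np.float64(-0.5), np.float64(0.0)), (np.float64(0.7968225367231707), np.float64(27.0), np.float64(-0.5), np.float64(0.0)), (np.float64(0.8014856367574783), np.float64(29.0), np.float64(-0.5), np.float64(-0.5)), (np.float64(0.8086236104139137), np.float64(27.0), np.float64(-0.5), np.float64(-0.5)), (np.float64(0.8178857660927091), np.float64(28.0), np.float64(-0.5), np.float64(-0.5))]
False
0.015387057333047804 58.434627056121826
0.015230110947534074 [-0.26663345 -0.04169608 -1.05775302] 9.925 [0.46851869 0.25391806 0.29908887]
```

View pics/held.png

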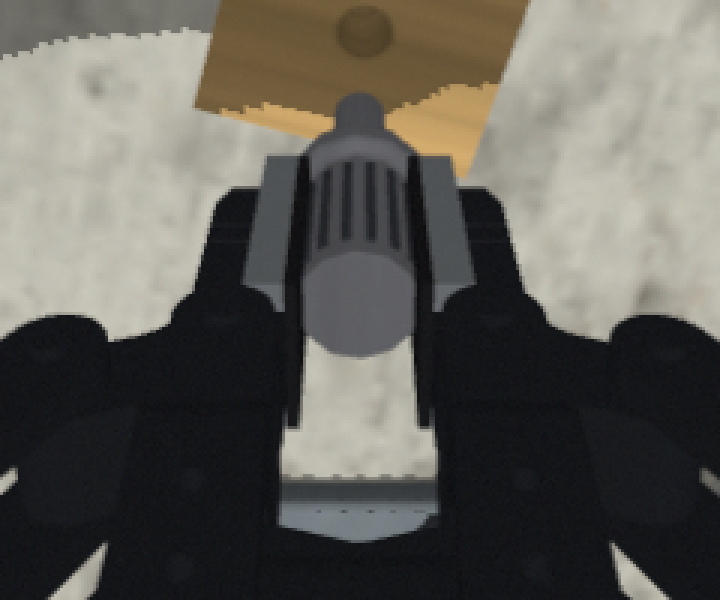

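The pin is held upright and centred (column ≈319.5, tip at about (359,100) in the crop). Next, insert it.

```bash
python3 - <<'E'
from h import *
q=down(np.radians(103.2));p=np.array([.5296,-.0714])
zs=.048+.216-.034  # TCP z when seated (tip was .010 at TCP .226)
robot.move_ptp([*p,zs+.05],q)
robot.wait(.2);hit=robot.move_l([*p,zs-.003],q,v=.04,max_force=12)
robot.wait(.3);s=robot.sense();print(hit,np.array(s['tool_pos']).round(4),zs,np.round(s['contact_force'],1),np.round(s['torque'],2),s['finger_gap'],s['clock'])
E
```

```text
True [ 0.5296 -0.0714  0.2307] 0.23 [-2.   0.1  7.2] [ 0.1   0.35 -0.04] 0.015257901469134395 12.8167
```

```bash
python3 - <<'E'
from h import *
q=down(np.radians(103.2));p=np.array([.5296,-.0714])
robot.move_l([*p,.2275],q,v=.02,max_force=15);print(robot.sense()['tool_pos'][2])
robot.move_gripper(.05)
robot.move_l([*p,.31],q,v=.12);robot.wait(.1)
c=cam('wrist');P=cloud(c[1],*c[2:])
m=(abs(P[...,2]-.08)<.012)&(np.hypot(P[...,0]-p[0],P[...,1]-p[1])<.02);print(m.sum(),np.nanmedian(P[m],0))
save('pin_in.png',c[0][50:350,120:520])
# gear approach
th=np.radians(28);y=np.radians(103.2)
g=np.array([.4986,-.3023])+[-.0003*np.sin(y)-.0003*np.cos(y),.0003*np.cos(y)-.0003*np.sin(y)]
qg=down(y+th);robot.move_ptp([*g,.27],qg);robot.move_gripper(.08)
print(robot.move_l([*g,.190],qg,v=.1,max_force=15))
robot.move_gripper(0,80);s=robot.sense();print(s['finger_gap'],s['finger_force'],np.round(s['contact_force'],1))
robot.move_l([*g,.33],qg,v=.15);robot.wait(.1);s=robot.sense();print(s['finger_gap'],np.round(s['contact_force'],1),s['clock'])
c=cam('wrist');save('gear_held.png',cv2.resize(c[0][180:400,180:460],None,fx=2.5,fy=2.5))
E
```

```text
0.23066491954174206
754 [ 0.52864682 -0.06953289  0.08083684]
False
0.037815997326433426 80.54012015461922 [-1.4  1.3  5.4]
0.038334073457543194 [-0.5  1.3 -2.8] 18.3583
```

View pics/pin_in.png

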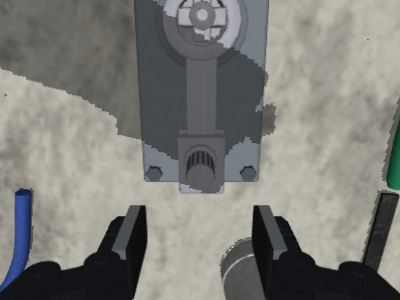

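View pics/gear_held.png

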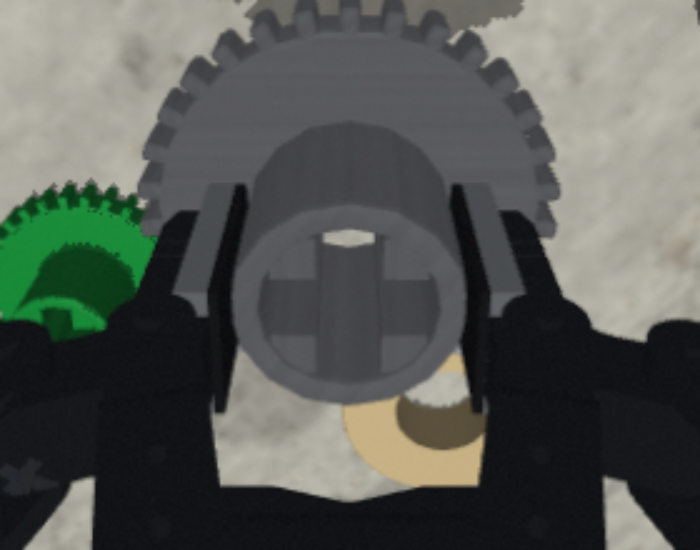

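The pin is seated: its top is at 0.081–0.082. The gear is held with its slots along the tool axes, so I go straight to the spindle.

```bash
python3 - <<'E'
from h import *
q=down(np.radians(103.2));p=np.array([.5081,.0204])
robot.move_ptp([*p,.345],q);robot.wait(.2)
hit=robot.move_l([*p,.258],q,v=.05,max_force=12)
s=robot.sense();print(hit,np.array(s['tool_pos']).round(4),np.round(s['contact_force'],1),np.round(s['torque'],2),s['finger_gap'],s['clock'])
if not hit:
    hit=robot.move_l([*p,.2465],q,v=.02,max_force=35);robot.wait(.3)
    s=robot.sense();print(hit,np.array(s['tool_pos']).round(4),np.round(s['contact_force'],1),np.round(s['torque'],2),s['finger_gap'],s['clock'])
E
```

```text
False [0.5082 0.0204 0.2582] [-0.5 -0.5 -3. ] [ 0.03  0.04 -0.02] 0.03780441718049956 21.725
True [0.5081 0.0204 0.2487] [-2.1  0.3  9.1] [ 0.03  0.55 -0.02] 0.03814909703798735 22.5583
```

```bash
python3 - <<'E'
from h import *
p=np.array([.5081,.0204])
h=robot.move_l([*p,.2465],down(np.radians(103.2)),v=.01,max_force=25);robot.wait(.5)
s=robot.sense();print(h,np.array(s['tool_pos']).round(4),np.round(s['contact_force'],1),s['finger_gap'],s['finger_force'])
for n in ['wrist','scene','side']:
    c=cam(n);P=cloud(c[1],*c[2:]);r=np.hypot(P[...,0]-p[0],P[...,1]-p[1])
    for lo,hi,a,b in [(.0155,.0195,.095,.112),(.027,.037,.055,.085),(0,.005,.104,.12)]:
        m=(r>lo)&(r<hi)&(P[...,2]>a)&(P[...,2]<b);print(n,m.sum(),np.nanmedian(P[m],0).round(4) if m.any() else '')
    if n=='wrist': save('end.png',cv2.resize(c[0][100:400,120:520],None,fx=2,fy=2))
E
```

```text
True [0.508  0.0205 0.2487] [-2.2  0.4  8.4] 0.03850589112985398 81.60693403333426
wrist 2647 [0.5078 0.026  0.101 ]
wrist 4085 [0.501  0.0438 0.0692]
wrist 482 [0.5077 0.022  0.1108]
scene 5 [0.5229 0.0084 0.1043]
scene 82 [0.4885 0.0111 0.0703]
scene 0 
side 22 [0.4984 0.0211 0.099 ]
side 64 [0.5103 0.0386 0.0683]
side 5 [0.5094 0.0245 0.106 ]
```

View pics/end.png

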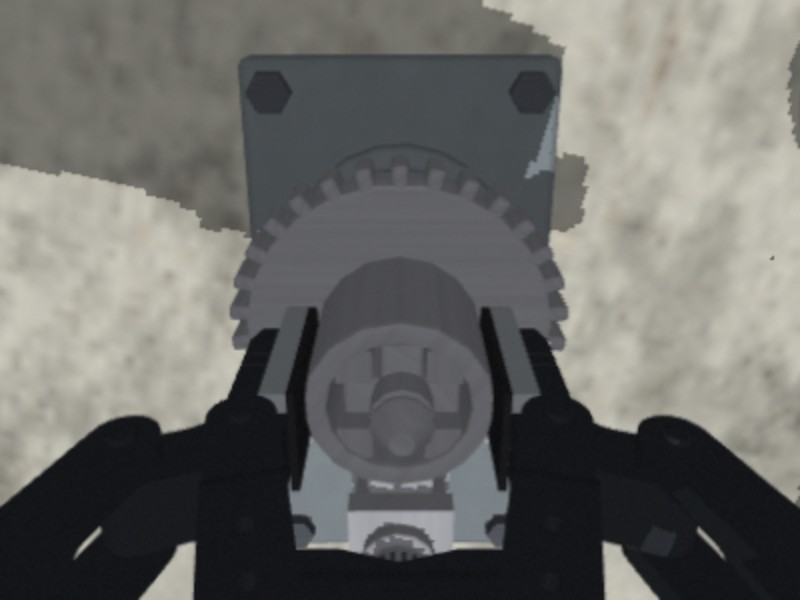

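The gear is home: the hub top reads 0.101–0.102, the groove is visible above the hub, and it hit the same hard stop twice. The pin is still seated, visible at the bottom centre (≈(400,540)).

```bash
python3 -c "
from h import *
print(robot.hand_in())"
```

```text
the job is handed in; nothing more can be done
None
```

I seated the pin in the fork, meshed the gear and pushed it fully home, and handed the job in with the gripper still pressing it down; the hand-in returned no verdict, but my last depth and force readings agreed with the gear being home.

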